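# Slide the dish of stone discs through the gap into its free place

### The job

Push the round steel dish that stands by itself on the robot's side of the three wooden plinths through the gap that leads to the free place (the one with the bare round felt mat behind it), and on until the dish rests against the wooden rail at the back, straight behind its gap on the mat. Keep the dish flat on the table all the way, never lifting or tipping it, and leave everything else where it is.

Things in the scene. Friction and masses are not known exactly. Their poses are not given: they have to be found in the camera images.
- dish: The dish to push: a round shallow steel dish, 92 mm in diameter and 24 mm high with upright sides, filled to the brim with reddish stone discs fixed in it (30 mm high over them), about 0.25 to 0.5 kg, loose on the table on the robot's side of the plinths. Origin: centre of its underside; z up. Its yaw does not matter.
- display: Fixed row of three wooden plinths, each 44 deep (x), 60 wide (y), 50 mm high, centred at x = 0, y = -161, 0, +161 mm, leaving two 101 mm wide gaps centred at y = -80.5 and +80.5 mm; and a fixed back rail 18 thick, 400 long (y), 30 mm high, near face at x = +120 mm. Origin: on the table under the middle plinth; x points from gaps to rail, away from the robot (yaw up to 0.15 rad either way).
- place: The free place: a flat grey felt mat, 96 mm in diameter and under 1 mm thick, that offers no resistance, behind one of the two gaps (either one). Origin: mat centre on the table, where the dish's centre belongs; a 92 mm dish centred here just touches the rail. Its axes are parallel to the display's: x points from the gap to the rail.
- gap (a point): Centre of the gap that leads to the free place, at table height, midway between the two plinths and midway through their depth; 74 mm before the mat's centre.
- shelved_dish: A like dish (92 mm, 24 mm high), loose, already standing against the rail behind the other gap; to be left alone. Origin: centre of its underside.
- bangle: Loose green bangle, 56 mm across, 8 mm high, lying on top of the middle plinth; leave alone. Origin: centre of its underside, 50 mm over the table.
- figurine: Carved reddish stone figurine, 48 mm across, 105 mm high, loose, to the left; leave alone. Origin: centre of its underside.
- jar: Amber jar with white cap, 60 mm across, 85 mm high, loose, to the right; leave alone. Origin: centre of its underside.
- tape: Yellow roll, a ring 76 mm across, 24 mm high, lying loose to the right; leave alone. Origin: centre of its underside.
- brush: Hand brush 160 mm long, lying loose to the left, its length along its x axis; leave alone. Origin: underside near its middle.
- seal: Upright marble seal block, 26 x 26 x 60 mm, loose, to the left; leave alone. Origin: centre of its underside.
Mind the look-alikes: they are no part of the job. What is shaped like the dish but turquoise is not meant.

How it is judged:
By the outcome, as a careful person would: the job done as asked, in the order asked, and still so for the second after the job is handed in, with the robot touching nothing.
It also fails if it takes over 54 s, if anything falls off the work surface, if the arm or the gripper's body presses on something with over 40 N, if the wrist force passes 120 N, or if a joint passes its speed limit or range.

### The arm

A 6-joint arm with a two-finger parallel gripper is mounted at the origin on the work surface. World frame = base frame: x ahead of the robot, y to its left, z up, the work surface at z = 0. Lengths are in m, angles in rad, forces in N, time in s.
With the tool pointing down it reaches from about 0.325 to 0.9 m from the base axis. Payload 6.1 kg.
Tool frame: the origin (TCP) lies midway between the tips of the shut fingers; the grasp point (between the pads) lies 19 mm behind it; z points along the fingers, y is the line along which they close (so a half turn about z gives the same grasp; the last joint's range is limited). The gripper opens to 85 mm and grips with 20 to 120 N. Pads are 22 mm wide; open, the fingers measure 114 mm over their backs; the gripper's body (76 mm by 85 mm) begins 54 mm behind the grasp point. The pads swing forward as they close: fully open they stand 13 mm farther back than shut.
Start: joints at [1.089, 0.22, 1.526, -0, 1.395, -0.126], TCP at [0.218, 0.586, 0.231] pointing down, gripper open.
Joint ranges: [-2.98, 2.98], [-0.91, 2.08], [0.09, 2.57], [-1.24, 4.39], [0.2, 2.65], [-2.68, 2.68]. Speed limits (rad/s): [2.57, 2.57, 3.01, 3.14, 3.14, 3.14].

### API

Orientations are given as a rotation vector (axis times angle).
In Python, from workcell import bot, cams, order gives the robot as it stands.
- The arm moves only by the tool arm_command, never from a script. Its argument "series" is a list of rows, each a list of 6 numbers: the shift along the world's x, y, z each as a share of 15 cm, from -1 to 1, then the turn, a rotation vector about the world's x, y, z each as a share of 2 rad, from -1 to 1. In form: [[tx, ty, tz, wx, wy, wz], ...]. A call has 1 to 5 rows; each row is the pose to reach, as a shift and turn from the pose commanded when the call began; what a row does not reach only later rows make up. A row lasts 1/10 s, in which the tool goes at most 50 mm and 8.59 degrees, less where a joint would pass 70% of its speed; a pose out of reach is approached as far as the arm can. A call with a number of a shift or a turn outside -1 to 1 is refused whole. A call with a gripper value outside its range is refused whole. "claw" is the closure, from 0 (fully open) to 1 (shut), set as the call begins (left out, the last holds). The fingers move at their own pace and stop on an object; "grip_force" is the grip in N (left out, the last holds). Time passes only in rows, so rows that repeat a pose let the fingers close. It gives the time, the measured TCP pose, the force, the opening and the grip force at its end, in the units of the state.
- bot.observe(): the state, without advancing time (a new reading comes with each control period).
- cams.camera(name): name is "scene" or "top"; returns a dict with "color" (384x512x3 uint8, red, green, blue), "fov_y" (degrees; the focal length in pixels is half the picture's height over the tangent of half this angle, whatever the lens; pixels are square), "cx", "cy" (the principal point, pixels), "k1" (the pictures are not rectified: a ray, as slopes to the right and down, at radius r is drawn at 1 + k1 r^2 times it, then the intrinsics apply), "world_from_camera" (4x4, takes a point from camera to world coordinates). Camera axes: x right, y down, z forward; pixel columns grow to the right and rows downward; lengths in m; the calibration is good to about 2 mm. A picture is of the moment at which its call begins. There is no depth.
- order.hand_in(): hands the job in; it is judged then, once.
The state is a dict: "time": time; "joint_pos": joint angles; "qd": joint speeds; "joint_efforts": joint torques, N m; "eef_pos": TCP position; "orientation": TCP orientation; "force": force on the tool from outside, world axes, zero at the start; "ft_torque": the same for the moment, N m; "grip_width": finger opening in m; "grasp_force": force on a finger pad.
Only numpy, scipy, OpenCV 4.12 (cv2) and the standard library are available. Lean on these libraries where they do the work, as an engineer would, in place of code of your own. Each camera call takes 0.05 s, during which the arm holds its last target. There are 200 camera calls.

## Working session

There is one attempt and no reset: what is moved stays moved. The work goes in short steps, Python scripts to look and compute and a tool call to move; the robot and the scene stay as the last step left them, time stands still between calls to the robot, and variables do not carry over. Pictures are saved under pics/ and viewed, at most 10 in all, crops included, and the job is handed in when it is done.

Besides the shell and the picture viewer there is one more tool, called as name(argument=value, ...) on one line, values as JSON. arm_command: Moves the arm, as the interface text tells. Its arguments: {"type":"object","properties":{"series":{"type":"array","items":{"type":"array","items":{"type":"number"}}},"claw":{"type":"number"},"grip_force":{"type":"number"}},"required":["series"]}

```bash
mkdir -p pics
cat > h.py <<'E'
import numpy as np,cv2
from workcell import bot,cams,order
def snap(n,f):
    c=cams.camera(n); cv2.imwrite(f,cv2.resize(c["color"][:,:,::-1],(800,600),interpolation=cv2.INTER_CUBIC)); 
    np.save(f[:-4]+'.npy',c,allow_pickle=True); return c
def load(f): return np.load(f,allow_pickle=True).item()
def K(c):
    f=192/np.tan(np.radians(c["fov_y"])/2); return f
def pix2w(c,u,v,z):
    f=K(c); d=np.array([(u-c["cx"])/f,(v-c["cy"])/f]); s=d.copy()
    for _ in range(30): s=d/(1+c["k1"]*(s@s))
    T=np.array(c["world_from_camera"]); r=T[:3,:3]@np.r_[s,1]; o=T[:3,3]
    return o+r*(z-o[2])/r[2]
def w2pix(c,p):
    T=np.array(c["world_from_camera"]); q=T[:3,:3].T@(np.array(p)-T[:3,3]); s=q[:2]/q[2]
    s=s*(1+c["k1"]*(s@s)); return s*K(c)+[c["cx"],c["cy"]]
E
python3 - <<'E'
from h import *
for n in("top","scene"):
    c=snap(n,f'pics/{n}0.png'); print(n,c["fov_y"],c["k1"],np.array(c["world_from_camera"]).round(3))
print(bot.observe())
E
```

```text
top 50.89542131159092 -0.008010081468308162 [[-0.025 -0.991  0.135  0.341]
 [-1.     0.024 -0.01   0.013]
 [ 0.006 -0.135 -0.991  1.126]
 [ 0.     0.     0.     1.   ]]
scene 50.45213269228084 -0.12149973872168408 [[-0.452  0.497 -0.741  1.247]
 [ 0.892  0.26  -0.369  0.353]
 [ 0.009 -0.828 -0.561  0.627]
 [ 0.     0.     0.     1.   ]]
{'time': 0.1, 'joint_pos': array([ 1.08890344e+00,  2.21159636e-01,  1.52753352e+00,  1.21966425e-05,
        1.39472428e+00, -1.26096046e-01]), 'qd': array([ 0.00132922, -0.00160489, -0.00386691,  0.00056587,  0.00079655,
       -0.00082563]), 'joint_efforts': array([ 1.57253879e-03, -4.98242962e+01, -3.90548229e+01, -1.10646115e-04,
        5.56492494e-03, -4.34027027e-05]), 'eef_pos': array([0.21744227, 0.58534794, 0.2302815 ]), 'orientation': array([-5.55845539e-01, -3.09146066e+00,  2.72880263e-03]), 'force': array([ 0.3584954 , -0.2950038 ,  0.30790264]), 'ft_torque': array([ 0.00254888, -0.05003533, -0.00848744]), 'grasp_force': 0.0, 'grip_width': 0.08565306418574509}
```

View pics/top0.png

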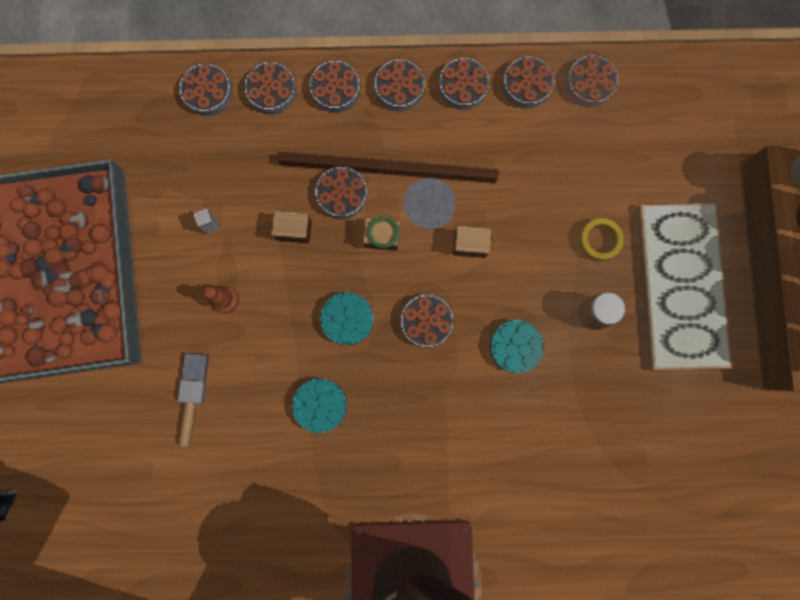

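View pics/scene0.png

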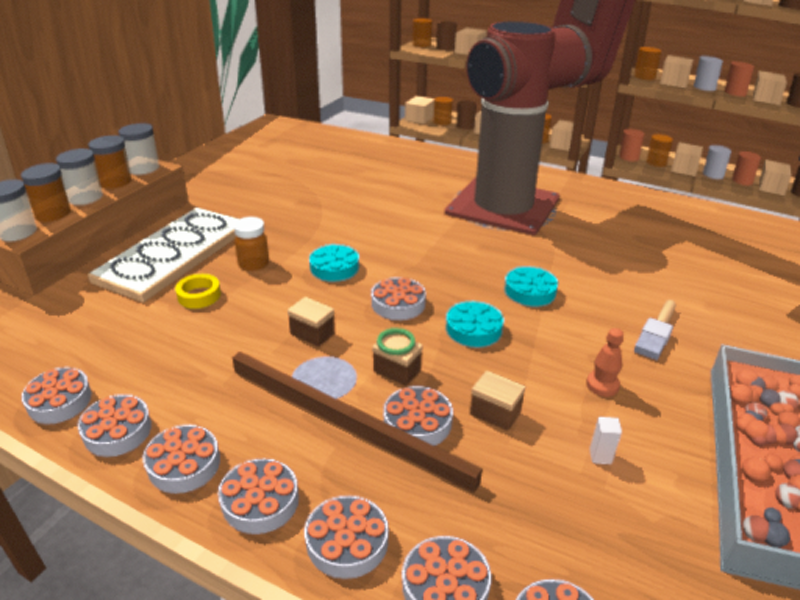

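The top view shows the dish to push at about (427,320), the plinth tops at (291,224), (382,232) and (473,240), the mat at (430,203) behind the right gap, and turquoise decoys at (346,318) and (517,346). I'll enlarge it to read the positions more exactly.

Run:
```python
from h import *
c=load('pics/top0.npy'); im=c["color"][90:240,165:365,::-1]
cv2.imwrite('pics/crop0.png',cv2.resize(im,(800,600),interpolation=cv2.INTER_CUBIC))
```

```text
(no output)
```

View pics/crop0.png

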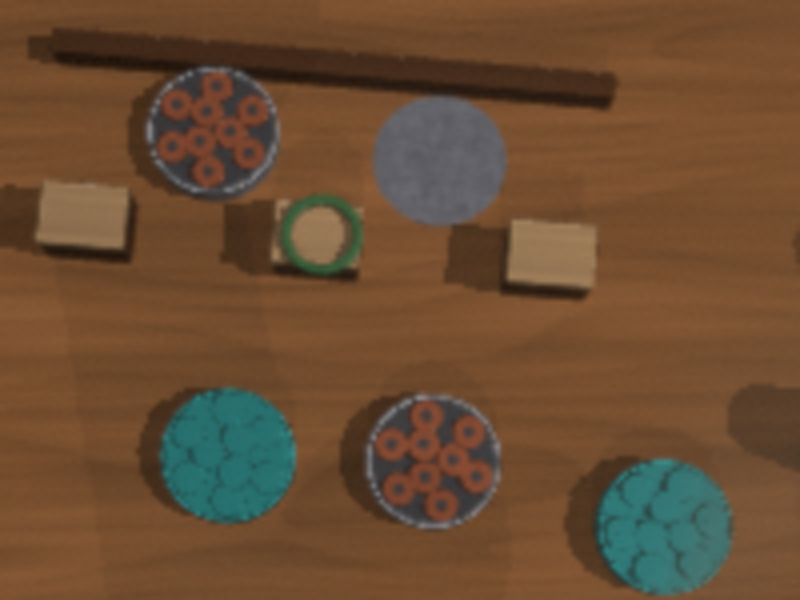

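The crop shows the mat centred at (440,160), the dish rim at (433,461), the left plinth top's corners around (84,216), the right one's around (551,255), and the turquoise dishes at (228,455) and (665,526).

Run:
```python
from h import *
c=load('pics/top0.npy')
P=lambda U,V,z: pix2w(c,165+(U+.5)/4-.5,90+(V+.5)/4-.5,z)
mat=P(440,160,.0005);d=P(433,461,.024)
L=np.mean([P(*q,.05) for q in((43,181),(131,186),(127,250),(37,247))],0)
R=np.mean([P(*q,.05) for q in((510,219),(597,226),(592,291),(505,284))],0)
M=P(*np.mean([(275,199),(363,206),(359,278),(271,268)],0),.05)
for n,q in(('mat',mat),('dish',d),('L',L),('M',M),('R',R),('tL',P(228,455,.026)),('tR',P(665,526,.026)),('sh',P(213,132,.024))):print(n,q.round(4))
yv=(L-R)[:2];print('LR',np.linalg.norm(yv)); yv/=np.linalg.norm(yv);x=np.array([yv[1],-yv[0]])
yaw=np.arctan2(x[1],x[0]);print('yaw',yaw)
print('dish radius',np.linalg.norm(P(366,461,.024)-P(500,461,.024))/2,np.linalg.norm(P(374,160,0)-P(506,160,0))/2)
C=((L+R)/2)[:2]
F=lambda p:np.array([(p[:2]-C)@x,(p[:2]-C)@yv])
for n,q in(('mat',mat),('dish',d),('M',M),('tL',P(228,455,.026)),('tR',P(665,526,.026)),('sh',P(213,132,.024))):print(n,F(q).round(4))
a,b=P(52,55,.03),P(612,102,.03);print('rail',F(a),F(b))
print('C',C,'gap',C-.0805*yv,'matpred',C-.0805*yv+.074*x)
```

```text
mat [ 6.656e-01 -5.180e-02  5.000e-04]
dish [ 0.4465 -0.039   0.024 ]
L [0.6177 0.195  0.05  ]
M [0.5987 0.0366 0.05  ]
R [ 0.5829 -0.1225  0.05  ]
tL [0.4539 0.1012 0.026 ]
tR [ 0.3979 -0.1956  0.026 ]
sh [0.6829 0.1089 0.024 ]
LR 0.3193685028987158
yaw -0.10919037903927808
dish radius 0.045938141553049414 0.04744942753820889
mat [ 0.0745 -0.0804]
dish [-0.1447 -0.0916]
M [-0.0017  0.0002]
tL [-0.1527  0.0486]
tR [-0.1759 -0.2525]
sh [0.0742 0.0812]
rail [0.11850647 0.19901107] [ 0.11813932 -0.196969  ]
C [0.60034283 0.03622009] gap [ 0.59157046 -0.0438005 ] matpred [ 0.66512976 -0.05186455]
```

Run:
```python
from h import *
from scipy.spatial.transform import Rotation as R
C=np.array([.6003,.0362]);a=-.109;x=np.array([np.cos(a),np.sin(a)]);y=np.array([-x[1],x[0]])
for n,q in(('start',(-.215,-.0916)),('contact',(-.195,-.0916)),('entry',(-.120,-.0805)),('end',(.0245,-.0805))):print(n,C+q[0]*x+q[1]*y)
r=R.from_rotvec([-.5558,-3.0915,0.0027]).as_matrix();t=np.arctan2(r[1,1],r[0,1]);print(t,'turn',np.pi/2+a-t,(np.pi/2+a-t)/2)
```

```text
start [ 0.3766113  -0.03146777]
contact [ 0.39649261 -0.03364345]
entry [ 0.47225502 -0.03076815]
end [ 0.61589747 -0.04648748]
1.2150305013006693 turn 0.24676582549422732 0.12338291274711366
```

arm_command(series=[[0.1, -0.3, 0, 0, 0, 0.03], [0.15, -0.6, 0, 0, 0, 0.06], [0.25, -0.9, 0, 0, 0, 0.09], [0.27, -1, 0, 0, 0, 0.12], [0.27, -1, 0, 0, 0, 0.123]], claw=0.42)

```text
time: 0.6
eef_pos: [0.2586, 0.434, 0.231]
orientation: [-0.175, -3.137, 0.001]
force: [1.2, -1.0, -0.8]
grip_width: 0.0493
grasp_force: 0.0
```

arm_command(series=[[0.06, -0.3, 0, 0, 0, 0], [0.12, -0.6, 0, 0, 0, 0], [0.2, -0.9, 0, 0, 0, 0], [0.25, -1, 0, 0, 0, 0], [0.25, -1, 0, 0, 0, 0]])

```text
time: 1.1
eef_pos: [0.2965, 0.2851, 0.2315]
orientation: [0.178, 3.136, 0.001]
force: [-0.6, -0.3, 0.1]
grip_width: 0.0493
grasp_force: 0.0
```

arm_command(series=[[0.06, -0.3, 0, 0, 0, 0], [0.12, -0.6, 0, 0, 0, 0], [0.2, -0.9, 0, 0, 0, 0], [0.25, -1, 0, 0, 0, 0], [0.25, -1, 0, 0, 0, 0]])

```text
time: 1.6
eef_pos: [0.3343, 0.1353, 0.2317]
orientation: [0.178, 3.136, 0.001]
force: [-0.1, 0.7, 1.0]
grip_width: 0.0491
grasp_force: 0.0
```

arm_command(series=[[0.06, -0.3, 0, 0, 0, 0], [0.12, -0.6, 0, 0, 0, 0], [0.2, -0.9, 0, 0, 0, 0], [0.27, -1, 0, 0, 0, 0], [0.27, -1, 0, 0, 0, 0]])

```text
time: 2.1
eef_pos: [0.375, -0.0144, 0.2314]
orientation: [-0.177, -3.137, -0.001]
force: [-0.1, 0.1, 0.2]
grip_width: 0.0495
grasp_force: 0.0
```

arm_command(series=[[0, -0.113, -0.3, 0, 0, 0], [0, -0.113, -0.6, 0, 0, 0], [0, -0.113, -0.8, 0, 0, 0], [0, -0.113, -1, 0, 0, 0], [0, -0.113, -1, 0, 0, 0]])

```text
time: 2.6
eef_pos: [0.3702, -0.0279, 0.0775]
orientation: [-0.169, -3.128, -0.005]
force: [-0.7, 0.2, -0.2]
grip_width: 0.0496
grasp_force: 0.0
```

arm_command(series=[[0, 0, -0.13, 0, 0, 0], [0, 0, -0.26, 0, 0, 0], [0, 0, -0.39, 0, 0, 0], [0, 0, -0.49, 0, 0, 0], [0, 0, -0.49, 0, 0, 0]])

```text
time: 3.1
eef_pos: [0.3733, -0.0296, 0.0076]
orientation: [-0.17, -3.135, -0.002]
force: [-0.4, 0.6, 0.3]
grip_width: 0.0497
grasp_force: 0.0
```

Run:
```python
from h import *
snap('top','pics/top1.png');c=snap('scene','pics/scene1.png')
a=load('pics/top1.npy')["color"][90:240,165:365];b=c["color"][130:280,180:380]
cv2.imwrite('pics/c1.png',cv2.resize(np.hstack([a,b])[:,:,::-1],(800,300),interpolation=cv2.INTER_CUBIC))
```

```text
(no output)
```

View pics/c1.png

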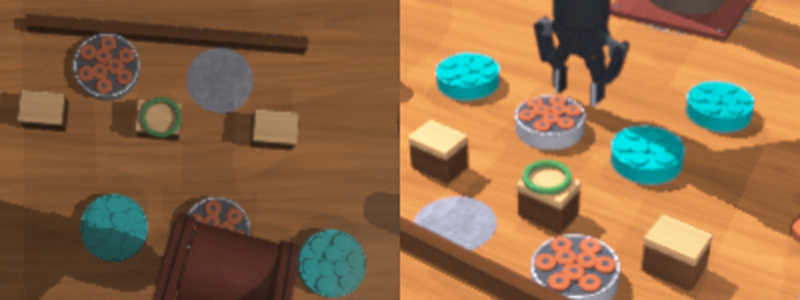

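The fingers stand square behind the dish, one on each side of its centre. Now I'll push slowly.

arm_command(series=[[0.03, -0.003, 0, 0, 0, 0], [0.06, -0.006, 0, 0, 0, 0], [0.09, -0.01, 0, 0, 0, 0], [0.12, -0.013, 0, 0, 0, 0], [0.15, -0.015, 0, 0, 0, 0]])

```text
time: 3.7
eef_pos: [0.3969, -0.0335, 0.008]
orientation: [0.173, 3.136, -0.0]
force: [-0.5, 0.5, -0.0]
grip_width: 0.0495
grasp_force: 0.1
```

arm_command(series=[[0.05, 0.002, 0, 0, 0, 0], [0.1, 0.004, 0, 0, 0, 0], [0.15, 0.006, 0, 0, 0, 0], [0.2, 0.008, 0, 0, 0, 0], [0.25, 0.01, 0, 0, 0, 0]])

```text
time: 4.2
eef_pos: [0.4343, -0.0318, 0.0076]
orientation: [-0.172, -3.137, -0.0]
force: [-2.2, 0.4, -0.1]
grip_width: 0.0494
grasp_force: 1.3
```

arm_command(series=[[0.045, 0.002, 0, 0, 0, 0], [0.09, 0.004, 0, 0, 0, 0], [0.13, 0.006, 0, 0, 0, 0], [0.17, 0.008, 0, 0, 0, 0], [0.2, 0.01, 0, 0, 0, 0]])

```text
time: 4.7
eef_pos: [0.4643, -0.0303, 0.0078]
orientation: [0.172, 3.137, -0.0]
force: [-1.0, 0.8, -2.5]
grip_width: 0.0498
grasp_force: 1.1
```

Run:
```python
from h import *
print(bot.observe()['eef_pos'])
snap('top','pics/top2.png');c=snap('scene','pics/scene2.png')
b=c["color"][140:290,170:370]
cv2.imwrite('pics/c2.png',cv2.resize(b[:,:,::-1],(800,600),interpolation=cv2.INTER_CUBIC))
```

```text
[ 0.46428072 -0.03033685  0.00780753]
```

View pics/c2.png

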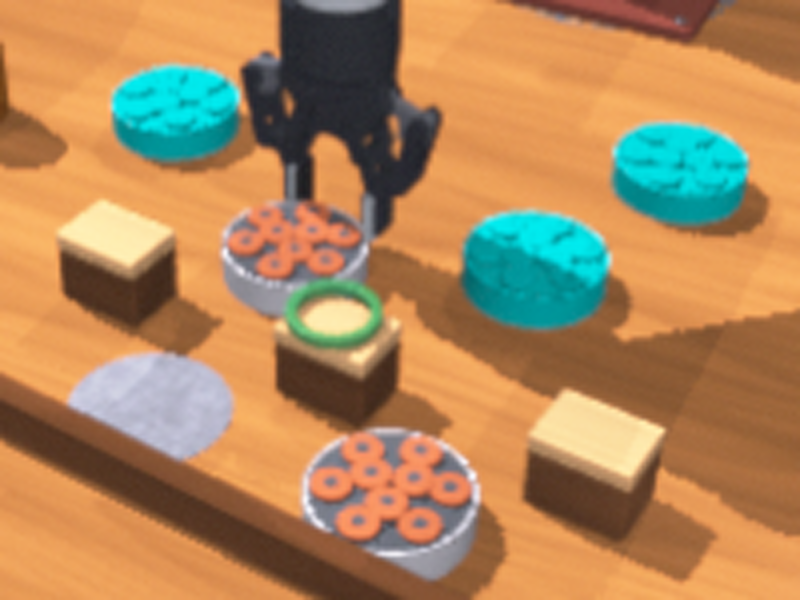

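The dish is centred in the fingers and in front of the right gap. The gripper's knuckles bulge out above the fingers (245 to 440 px), so I need their width and height against the 50 mm plinths before entering the gap.

Run:
```python
from h import *
c=load('pics/scene2.npy'); a=-.109
x=np.array([np.cos(a),np.sin(a),0]);y=np.array([-x[1],x[0],0]);t=np.array([.4643,-.0303,0])
x0,y0=225,130
im=cv2.resize(c["color"][y0:y0+80,x0:x0+80,::-1].copy(),(600,600),interpolation=cv2.INTER_CUBIC)
for z,col in((.0,(255,255,255)),(.025,(255,0,0)),(.05,(0,255,0)),(.06,(0,255,255)),(.075,(0,0,255))):
    p=[((w2pix(c,t+s*y+[0,0,z])-[x0,y0]+.5)*7.5) for s in np.arange(-.06,.061,.01)]
    for q in p: cv2.circle(im,tuple(int(v) for v in q),3,col,-1)
    for q in (p[1],p[-2]): cv2.circle(im,tuple(int(v) for v in q),6,col,2)
cv2.imwrite('pics/c3.png',im)
```

```text
(no output)
```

View pics/c3.png

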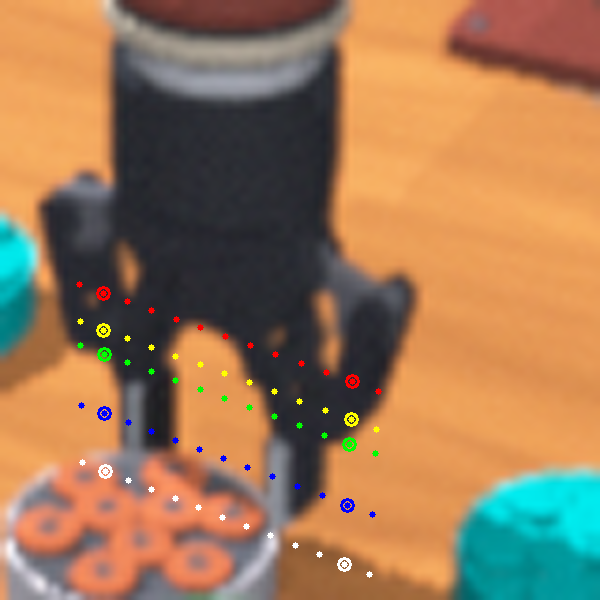

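At z = 50 mm the outline reaches nearly ±50 mm, which is too wide for the gap. I'll back off, narrow the opening to about 30 mm and raise the fingers 5 mm.

arm_command(series=[[-0.05, 0.005, 0, 0, 0, 0], [-0.1, 0.011, 0, 0, 0, 0], [-0.1, 0.011, 0.033, 0, 0, 0], [-0.1, 0.011, 0.033, 0, 0, 0]])

```text
time: 5.2
eef_pos: [0.4491, -0.0288, 0.0136]
orientation: [0.173, 3.135, -0.0]
force: [0.9, 0.1, 1.1]
grip_width: 0.0495
grasp_force: 0.0
```

arm_command(series=[[0, 0, 0, 0, 0, 0], [0, 0, 0, 0, 0, 0], [0, 0, 0, 0, 0, 0], [0, 0, 0, 0, 0, 0]], claw=0.65)

```text
time: 5.6
eef_pos: [0.4487, -0.0287, 0.0127]
orientation: [-0.172, -3.137, -0.0]
force: [-0.4, -0.2, 0.0]
grip_width: 0.03
grasp_force: 0.0
```

Run:
```python
from h import *
s=bot.observe();t=s['eef_pos']*[1,1,0];print(s['eef_pos'],s['grip_width'])
c=snap('scene','pics/s4.png');snap('top','pics/t4.png');d=load('pics/t4.npy'); a=-.109
x=np.array([np.cos(a),np.sin(a),0]);y=np.array([-x[1],x[0],0])
C=np.array([.6003,.0362,0]);print('tool in display',(t-C)@x,(t-C)@y)
def view(c,x0,y0,draw):
    im=cv2.resize(c["color"][y0:y0+80,x0:x0+80,::-1].copy(),(400,400),interpolation=cv2.INTER_CUBIC)
    for p,col,r in draw:
        q=(w2pix(c,p)-[x0,y0]+.5)*5; cv2.circle(im,tuple(int(v) for v in q),r,col,-1)
    return im
A=[(t+s*y+[0,0,z],col,2) for z,col in((.05,(0,255,0)),(.06,(0,255,255))) for s in np.arange(-.06,.061,.01)]
A+=[(t+s*y+[0,0,.05],(255,255,255),4) for s in(-.05,.05)]
# expected dish rim if centred between former fingers
g=np.array([.4643,-.0303,0])+.0497*x
B=[(g+.046*np.array([np.cos(k),np.sin(k),0])+[0,0,.024],(255,255,0),1) for k in np.linspace(0,6.28,40)]
cv2.imwrite('pics/c4.png',np.hstack([view(c,225,130,A+B),view(d,233,150,B)]))
```

```text
[ 0.44872759 -0.02871586  0.01267936] 0.029973721723452283
tool in display -0.14361106067681761 -0.081019310709288
```

View pics/c4.png

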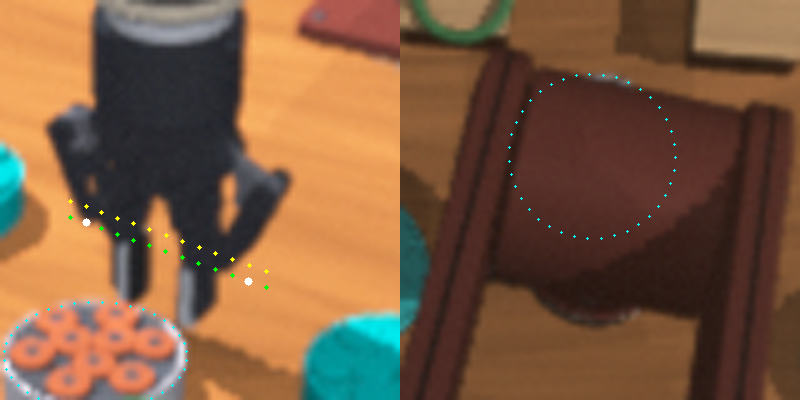

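At z = 50 mm the outline now spans about −35 to +38 mm, so it clears. The dish sits where expected, with the projected rim matching, so I'll push on.

arm_command(series=[[0.04, -0.002, 0, 0, 0, 0], [0.09, -0.007, 0, 0, 0, 0], [0.14, -0.012, 0, 0, 0, 0], [0.19, -0.018, 0, 0, 0, 0], [0.24, -0.023, 0, 0, 0, 0]])

```text
time: 6.2
eef_pos: [0.4849, -0.0321, 0.0125]
orientation: [-0.172, -3.136, -0.0]
force: [-3.6, 0.8, 1.1]
grip_width: 0.0301
grasp_force: 1.9
```

arm_command(series=[[0.04, -0.004, 0, 0, 0, 0], [0.08, -0.009, 0, 0, 0, 0], [0.12, -0.013, 0, 0, 0, 0], [0.16, -0.018, 0, 0, 0, 0], [0.2, -0.022, 0, 0, 0, 0]])

```text
time: 6.7
eef_pos: [0.5152, -0.0355, 0.0126]
orientation: [0.172, 3.137, -0.0]
force: [-2.0, 0.6, -0.9]
grip_width: 0.0299
grasp_force: 1.2
```

Run:
```python
from h import *
s=bot.observe();t=s['eef_pos']*[1,1,0];a=-.109
x=np.array([np.cos(a),np.sin(a),0]);y=np.array([-x[1],x[0],0]);C=np.array([.6003,.0362,0]);print(((t-C)@x),((t-C)@y))
c=snap('scene','pics/s5.png'); g=t+.0545*x
x0,y0=190,150
im=cv2.resize(c["color"][y0:y0+100,x0:x0+110,::-1].copy(),(660,600),interpolation=cv2.INTER_CUBIC)
for k in np.linspace(0,6.28,40):
    q=(w2pix(c,g+.046*np.array([np.cos(k),np.sin(k),0])+[0,0,.024])-[x0,y0]+.5)*6;cv2.circle(im,tuple(int(v) for v in q),1,(255,255,0),-1)
cv2.imwrite('pics/c5.png',im)
```

```text
-0.07679826688096883 -0.08055581887977906
```

View pics/c5.png

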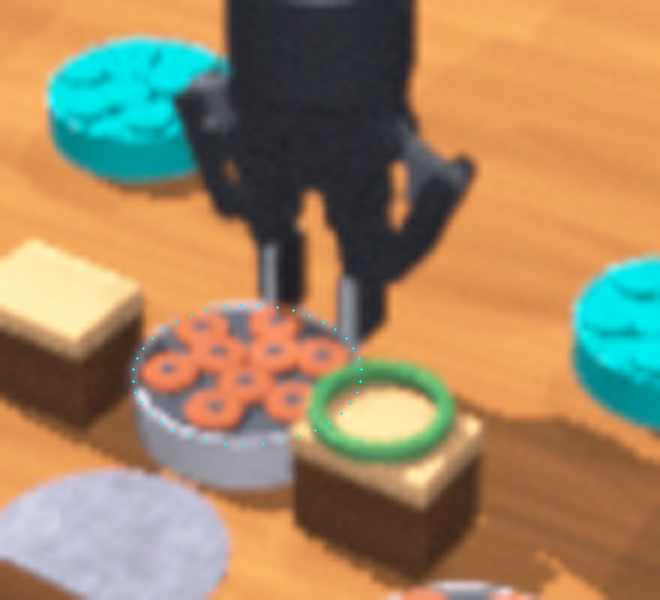

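The dish is in the gap, centred, and its rim lies on the prediction. I'll continue.

arm_command(series=[[0.05, -0.005, 0, 0, 0, 0], [0.1, -0.011, 0, 0, 0, 0], [0.15, -0.016, 0, 0, 0, 0], [0.2, -0.022, 0, 0, 0, 0], [0.25, -0.027, 0, 0, 0, 0]])

```text
time: 7.25
eef_pos: [0.5528, -0.0396, 0.0127]
orientation: [-0.172, -3.137, -0.0]
force: [-4.0, 0.7, 0.3]
grip_width: 0.0297
grasp_force: 1.9
```

arm_command(series=[[0.05, -0.005, 0, 0, 0, 0], [0.1, -0.011, 0, 0, 0, 0], [0.15, -0.016, 0, 0, 0, 0], [0.2, -0.022, 0, 0, 0, 0], [0.24, -0.026, 0, 0, 0, 0]])

```text
time: 7.75
eef_pos: [0.589, -0.0435, 0.0128]
orientation: [0.172, 3.136, -0.0]
force: [-2.5, -0.2, 0.6]
grip_width: 0.0297
grasp_force: 1.8
```

arm_command(series=[[0.03, -0.003, 0, 0, 0, 0], [0.06, -0.006, 0, 0, 0, 0], [0.08, -0.008, 0, 0, 0, 0], [0.1, -0.01, 0, 0, 0, 0], [0.11, -0.012, 0, 0, 0, 0]])

```text
time: 8.25
eef_pos: [0.605, -0.0452, 0.0128]
orientation: [0.172, 3.137, 0.0]
force: [-3.1, 0.1, 0.3]
grip_width: 0.0301
grasp_force: 1.9
```

arm_command(series=[[0.008, -0.001, 0, 0, 0, 0], [0.016, -0.002, 0, 0, 0, 0], [0.024, -0.003, 0, 0, 0, 0], [0.03, -0.003, 0, 0, 0, 0], [0.034, -0.004, 0, 0, 0, 0]])

```text
time: 8.75
eef_pos: [0.6099, -0.0458, 0.0127]
orientation: [0.172, 3.137, 0.0]
force: [-2.9, -0.1, 1.2]
grip_width: 0.0302
grasp_force: 2.0
```

arm_command(series=[[0.004, 0, 0, 0, 0, 0], [0.008, -0.001, 0, 0, 0, 0]])

```text
time: 8.95
eef_pos: [0.611, -0.0459, 0.0127]
orientation: [-0.172, -3.137, -0.0]
force: [-3.5, 0.2, 0.9]
grip_width: 0.0297
grasp_force: 2.0
```

arm_command(series=[[0.004, 0, 0, 0, 0, 0], [0.007, -0.001, 0, 0, 0, 0]])

```text
time: 9.15
eef_pos: [0.6121, -0.0461, 0.0128]
orientation: [0.172, 3.137, 0.0]
force: [-3.9, 1.0, 0.8]
grip_width: 0.0298
grasp_force: 1.9
```

arm_command(series=[[0.004, 0, 0, 0, 0, 0], [0.007, -0.001, 0, 0, 0, 0]])

```text
time: 9.35
eef_pos: [0.6132, -0.0462, 0.0127]
orientation: [0.172, 3.137, 0.0]
force: [-3.8, 0.2, 1.0]
grip_width: 0.0302
grasp_force: 1.9
```

arm_command(series=[[0.003, 0, 0, 0, 0, 0], [0.006, -0.001, 0, 0, 0, 0]])

```text
time: 9.55
eef_pos: [0.6137, -0.0463, 0.0127]
orientation: [-0.172, -3.136, -0.0]
force: [-6.3, 1.5, 3.2]
grip_width: 0.0299
grasp_force: 3.1
```

Run:
```python
from h import *
c=snap('scene','pics/s6.png');x0,y0=175,195
im=cv2.resize(c["color"][y0:y0+90,x0:x0+120,::-1],(800,600),interpolation=cv2.INTER_CUBIC)
cv2.imwrite('pics/c6.png',im)
```

```text
(no output)
```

View pics/c6.png

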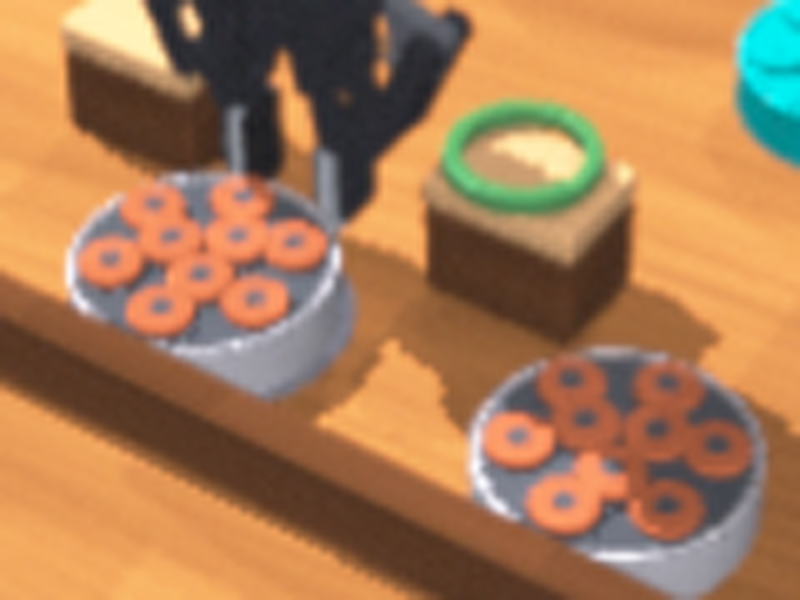

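The dish looks seated at the rail like its neighbour, and the force is starting to rise. One more small nudge to confirm.

arm_command(series=[[0.003, 0, 0, 0, 0, 0], [0.005, -0.001, 0, 0, 0, 0]])

```text
time: 9.8
eef_pos: [0.6138, -0.0463, 0.0126]
orientation: [-0.172, -3.134, -0.0]
force: [-8.4, 0.5, 3.8]
grip_width: 0.0298
grasp_force: 4.2
```

Contact confirmed: the tool has stalled and the force has risen. I'll retreat straight back through the gap, then up.

arm_command(series=[[-0.02, 0.002, 0, 0, 0, 0], [-0.1, 0.011, 0, 0, 0, 0], [-0.25, 0.027, 0, 0, 0, 0], [-0.4, 0.044, 0, 0, 0, 0], [-0.55, 0.06, 0, 0, 0, 0]])

```text
time: 10.3
eef_pos: [0.5328, -0.0378, 0.0132]
orientation: [0.172, 3.134, -0.001]
force: [0.9, -0.2, 0.1]
grip_width: 0.03
grasp_force: 0.0
```

arm_command(series=[[-0.15, 0.016, 0, 0, 0, 0], [-0.25, 0.027, 0, 0, 0, 0], [-0.25, 0.027, 0.3, 0, 0, 0], [-0.25, 0.027, 0.6, 0, 0, 0], [-0.25, 0.027, 0.9, 0, 0, 0]])

```text
time: 10.8
eef_pos: [0.4953, -0.0337, 0.1497]
orientation: [0.172, 3.134, -0.001]
force: [1.5, -0.5, -1.0]
grip_width: 0.0301
grasp_force: 0.0
```

arm_command(series=[[-0.25, 0, 0.2, 0, 0, 0], [-0.5, 0, 0.4, 0, 0, 0], [-0.6, 0, 0.6, 0, 0, 0], [-0.6, 0, 0.6, 0, 0, 0], [-0.6, 0, 0.6, 0, 0, 0]])

```text
time: 11.3
eef_pos: [0.406, -0.0339, 0.2392]
orientation: [0.173, 3.132, -0.002]
force: [0.5, -0.4, -1.2]
grip_width: 0.0298
grasp_force: 0.0
```

Run:
```python
from h import *
print(bot.observe()['eef_pos'])
c=snap('top','pics/t7.png')
cv2.imwrite('pics/c7.png',cv2.resize(c["color"][90:240,165:365,::-1],(800,600),interpolation=cv2.INTER_CUBIC))
```

```text
[ 0.40597467 -0.03390239  0.23919036]
```

View pics/c7.png

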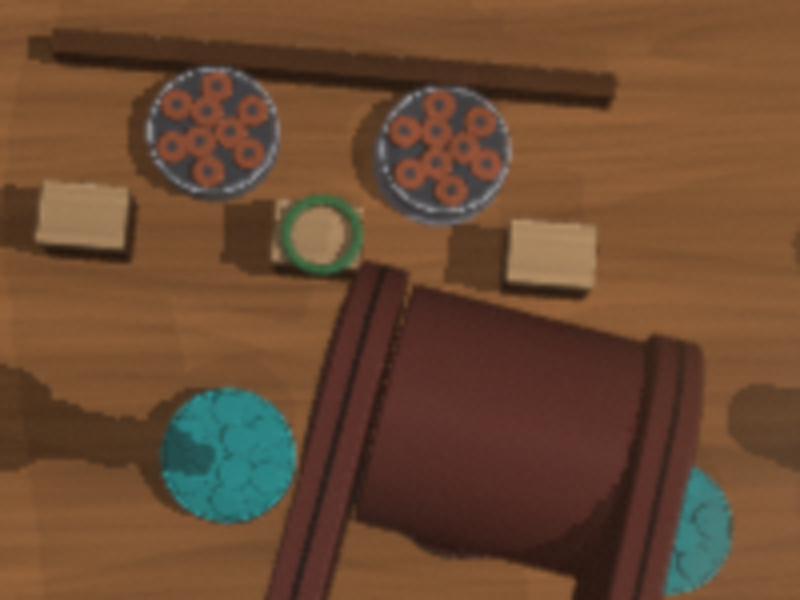

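The dish centre is now at (444,152). Measured from the shelved dish, that is about 160 mm along the rail at the same depth, so it is on the mat to within 1–2 mm, and everything else visible is unmoved.

```bash
python3 -c "
from h import *
print(order.hand_in())"
```

```text
the job is handed in; nothing more can be done
None
```

I pushed the dish through the right-hand gap until it rested against the rail. It sits on the mat within about 2 mm of centre by the overhead picture, with nothing else in view moved, and I handed the job in at about 11 s on the robot's clock.

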